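Pepper mills back in the rest, battery end down

TASK

Put both pepper mills from the round tray away in the sloping steel rest, one in each channel, with the heavy battery end down against the stop so that they do not tip out. The two ends look alike, so lift each mill by its middle to find out which end is heavy. Lay the mills in, do not let them drop from a height, and leave the glass, the bowl and the bottle where they are.

Things in the scene. Friction and masses are not known exactly. Their poses are not given: they have to be found in the camera images.
- mill_a: First battery pepper mill: square walnut body 42 x 42 mm, 180 mm long, the same 21 mm steel cap on both ends, about 0.23 kg. Origin at its very middle, x along its length. Batteries sit hidden in one end, +x or -x, anew at every start: it balances about 36 mm from the middle towards that heavy end. Starts lying flat on the tray, its middle 24 mm above the table.
- mill_b: Second mill, just like mill_a; its heavy end is drawn independently of the other's.
- rest: Dark folded-steel mill rest fixed to the table, base plate 130 x 190 x 3 mm, two open sloping channels side by side 110 mm apart. Origin on the table under it, x from the low to the high end of the channels, y to the left seen from the low end. Stands left or right of the tray, the high end towards the robot (within 25 degrees).
- channel_1: Left (+y) channel of the rest. Frame on its floor at the middle of the stop's inner face: x up the slope (20 degrees above level), y across, z square to the floor. Floor 56 mm wide to 60 mm from the stop, then a tongue 34 mm wide to 74 mm; cheeks 50 mm apart, 20 mm high, to 55 mm; stop 20 mm high. A mill fully home has its middle at x = 90, z = 21 mm.
- channel_2: Right (-y) channel, same shape and frame as channel_1. In either, more than half of the mill juts out past the floor: light end down, it tips out over the tongue when let go. A mill does not slide down to the stop by itself.
- tray: Round stainless serving tray, fixed, floor 320 mm across and 3 mm thick, sloping rim 14 mm high and 352 mm across. Origin at the centre of its underside.
- glass: Drinking glass, 72 mm across, 110 mm high, origin under its foot; leave alone.
- bowl: Small blue sauce bowl, 80 mm across, 40 mm high, origin under its foot; leave alone.
- bottle: Small amber bottle, 44 mm across, 100 mm high, origin under its foot; leave alone.
Mind the look-alikes: they are no part of the job. Leave any turquoise look-alike of the mill_b alone. Of the things shaped like the rest, the steel one is meant.

How it is judged:
On the way, in this order (a step that is already met when the one before it is completed fails the run):
1. one mill is lifted clear by its middle (((height (world z) of mill_a above 0.1 m and distance between the grasp point and mill_a below 0.04 m and contact force between the fingers and mill_a above 0.5 N) or (height (world z) of mill_b above 0.1 m and distance between the grasp point and mill_b below 0.04 m and contact force between the fingers and mill_b above 0.5 N))), for 0.2 s.
2. one mill lies in a channel of the rest ((((angle between the x axis of mill_a and the x axis of channel_1, either way round below 0.14 rad and angle between the x axis of mill_a and the z axis of channel_1, either way round above 1.51 rad and x of mill_a in the frame of channel_1 between 0.085 and 0.101 m and y of mill_a in the frame of channel_1 between -0.012 and 0.012 m and z of mill_a in the frame of channel_1 between 0.015 and 0.028 m and linear speed of mill_a below 0.03 m/s) or (angle between the x axis of mill_a and the x axis of channel_2, either way round below 0.14 rad and angle between the x axis of mill_a and the z axis of channel_2, either way round above 1.51 rad and x of mill_a in the frame of channel_2 between 0.085 and 0.101 m and y of mill_a in the frame of channel_2 between -0.012 and 0.012 m and z of mill_a in the frame of channel_2 between 0.015 and 0.028 m and linear speed of mill_a below 0.03 m/s)) or ((angle between the x axis of mill_b and the x axis of channel_1, either way round below 0.14 rad and angle between the x axis of mill_b and the z axis of channel_1, either way round above 1.51 rad and x of mill_b in the frame of channel_1 between 0.085 and 0.101 m and y of mill_b in the frame of channel_1 between -0.012 and 0.012 m and z of mill_b in the frame of channel_1 between 0.015 and 0.028 m and linear speed of mill_b below 0.03 m/s) or (angle between the x axis of mill_b and the x axis of channel_2, either way round below 0.14 rad and angle between the x axis of mill_b and the z axis of channel_2, either way round above 1.51 rad and x of mill_b in the frame of channel_2 between 0.085 and 0.101 m and y of mill_b in the frame of channel_2 between -0.012 and 0.012 m and z of mill_b in the frame of channel_2 between 0.015 and 0.028 m and linear speed of mill_b below 0.03 m/s)))), for 0.2 s.
3. with that one in the rest, the other mill is lifted clear by its middle (((((angle between the x axis of mill_a and the x axis of channel_1, either way round below 0.14 rad and angle between the x axis of mill_a and the z axis of channel_1, either way round above 1.51 rad and x of mill_a in the frame of channel_1 between 0.085 and 0.101 m and y of mill_a in the frame of channel_1 between -0.012 and 0.012 m and z of mill_a in the frame of channel_1 between 0.015 and 0.028 m and linear speed of mill_a below 0.03 m/s) or (angle between the x axis of mill_a and the x axis of channel_2, either way round below 0.14 rad and angle between the x axis of mill_a and the z axis of channel_2, either way round above 1.51 rad and x of mill_a in the frame of channel_2 between 0.085 and 0.101 m and y of mill_a in the frame of channel_2 between -0.012 and 0.012 m and z of mill_a in the frame of channel_2 between 0.015 and 0.028 m and linear speed of mill_a below 0.03 m/s)) and (height (world z) of mill_b above 0.1 m and distance between the grasp point and mill_b below 0.04 m and contact force between the fingers and mill_b above 0.5 N)) or (((angle between the x axis of mill_b and the x axis of channel_1, either way round below 0.14 rad and angle between the x axis of mill_b and the z axis of channel_1, either way round above 1.51 rad and x of mill_b in the frame of channel_1 between 0.085 and 0.101 m and y of mill_b in the frame of channel_1 between -0.012 and 0.012 m and z of mill_b in the frame of channel_1 between 0.015 and 0.028 m and linear speed of mill_b below 0.03 m/s) or (angle between the x axis of mill_b and the x axis of channel_2, either way round below 0.14 rad and angle between the x axis of mill_b and the z axis of channel_2, either way round above 1.51 rad and x of mill_b in the frame of channel_2 between 0.085 and 0.101 m and y of mill_b in the frame of channel_2 between -0.012 and 0.012 m and z of mill_b in the frame of channel_2 between 0.015 and 0.028 m and linear speed of mill_b below 0.03 m/s)) and (height (world z) of mill_a above 0.1 m and distance between the grasp point and mill_a below 0.04 m and contact force between the fingers and mill_a above 0.5 N)))), for 0.2 s.
At the end, for the whole second after the job is handed in: Each mill lies still in a channel of its own: along the channel within 8 degrees, flat on its floor within 3 degrees, centred within 12 mm, its lower end at the stop (gap under 11 mm); only heavy end down does it stay there (((angle between the x axis of mill_a and the x axis of channel_1, either way round below 0.14 rad and angle between the x axis of mill_a and the z axis of channel_1, either way round above 1.51 rad and x of mill_a in the frame of channel_1 between 0.085 and 0.101 m and y of mill_a in the frame of channel_1 between -0.012 and 0.012 m and z of mill_a in the frame of channel_1 between 0.015 and 0.028 m and linear speed of mill_a below 0.03 m/s) or (angle between the x axis of mill_a and the x axis of channel_2, either way round below 0.14 rad and angle between the x axis of mill_a and the z axis of channel_2, either way round above 1.51 rad and x of mill_a in the frame of channel_2 between 0.085 and 0.101 m and y of mill_a in the frame of channel_2 between -0.012 and 0.012 m and z of mill_a in the frame of channel_2 between 0.015 and 0.028 m and linear speed of mill_a below 0.03 m/s)) and ((angle between the x axis of mill_b and the x axis of channel_1, either way round below 0.14 rad and angle between the x axis of mill_b and the z axis of channel_1, either way round above 1.51 rad and x of mill_b in the frame of channel_1 between 0.085 and 0.101 m and y of mill_b in the frame of channel_1 between -0.012 and 0.012 m and z of mill_b in the frame of channel_1 between 0.015 and 0.028 m and linear speed of mill_b below 0.03 m/s) or (angle between the x axis of mill_b and the x axis of channel_2, either way round below 0.14 rad and angle between the x axis of mill_b and the z axis of channel_2, either way round above 1.51 rad and x of mill_b in the frame of channel_2 between 0.085 and 0.101 m and y of mill_b in the frame of channel_2 between -0.012 and 0.012 m and z of mill_b in the frame of channel_2 between 0.015 and 0.028 m and linear speed of mill_b below 0.03 m/s))); the robot touches nothing.
It fails at once if a mill is let go more than about 50 mm above its place ((height (world z) of mill_a above 0.118 m and contact force between the fingers and mill_a below 0.05 N) or (height (world z) of mill_b above 0.118 m and contact force between the fingers and mill_b below 0.05 N)).
It fails at once if the glass, the bowl or the bottle is shifted by more than 30 mm (distance of any of glass, bowl, bottle from where it was at the start of the episode above 0.03 m).
It also fails if it takes over 70 s, if anything falls off the work surface, if the arm or the gripper's body presses on something with over 40 N, if the wrist force passes 120 N, or if a joint passes its speed limit or range.

ROBOT

A 7-joint arm with a two-finger parallel gripper is mounted at the origin on the work surface. World frame = base frame: x ahead of the robot, y to its left, z up, the work surface at z = 0. Lengths are in m, angles in rad, forces in N, time in s.
With the tool pointing down it reaches from about 0.4 to 0.9 m from the base axis. Payload 5.6 kg.
Tool frame: the origin (TCP) lies midway between the tips of the shut fingers; the grasp point (between the pads) lies 19 mm behind it; z points along the fingers, y is the line along which they close (so a half turn about z gives the same grasp; the last joint's range is limited). The gripper opens to 92 mm and grips with 3 to 60 N. Pads are 20 mm wide; open, the fingers measure 128 mm over their backs; the gripper's body (75 mm by 189 mm) begins 69 mm behind the grasp point.
Start: joints at [-1.376, 0.468, -0.012, 1.603, 0.006, 1.071, -0.056], TCP at [0.153, 0.632, 0.175] pointing down, gripper open.
Joint ranges: [-2.53, 2.53], [-0.31, 2.02], [-1.57, 1.55], [0.28, 2.44], [-1.29, 4.43], [0.15, 1.84], [-2.92, 2.92]. Speed limits (rad/s): [2.57, 2.57, 3.14, 3.14, 3.14, 3.14, 3.14].

INTERFACE

Orientations are given as a 3x3 rotation matrix whose columns are the frame's x, y, z axes.
In Python, from station import env, effector, solver, viewer, workorder, search_frame, tip_of gives the robot as it stands. Calls block until the motion is done:
- env.reach(position, orientation): joint-space move of the TCP to a pose.
- env.movel(position, frame=None, rate=0.15): straight line of the TCP; frame=None keeps the orientation; rate is the mean speed in m/s.
- env.goto_joints(angles): joint-space move.
- effector.release() and effector.grasp(squeeze=None): open the fingers fully, or close them until they stop; squeeze is the grip in N (None keeps the last).
- env.pause(seconds).
- solver.inverse_kinematics(position, orientation): joint angles nearest the present ones, or None.
- env.sense(): the state.
- viewer.read_camera(name): name is "side" or "top"; returns (picture, depth): 420x560x3 uint8, red, green, blue; 420x560 float32, m along the optical axis (not along the pixel's ray), 0 where there is no reading.
- viewer.camera_info(name): a dict with "intrinsics" (3x3 intrinsics, pixels), "eye" and "rotation" of the camera in the world. Camera axes: x right, y up, looking along -z (the intrinsics and any distortion apply to the point x, -y, -z); pixel columns grow to the right and rows downward; lengths in m; the calibration is good to about 2 mm. A picture is of the moment at which its call begins. camera_info takes no time and is no camera call.
A pose or a line that the arm cannot do raises env.PlanningError and nothing moves.
- workorder.finish_job(): hands the job in; it is judged then, once.
Trained networks look in the newest picture that a camera, given by its name, has taken for a name from the list of things; names that differ only in an ending like _2 or _b are one class to them, and where a whole thing is asked for, a point or a joint stands for the part that bears it (a point fixed in the world has none). Each returns a list of dicts, best first, with "score" (0 to 1); they miss things now and then, are a little off and sometimes report something else, mostly with a low value. They report only what shows in the picture. A call takes as long as a camera call. They do not tell look-alikes from the thing itself.
- search_frame(camera, name): "at" ([x, y, z] in m, in world coordinates, good to about 4 mm: the middle of the surface that is visible of it).
- tip_of(camera, name): "at" ([x, y, z] in m, in world coordinates, good to about 4 mm: a listed point, or the origin of a listed thing).
The state is a dict: "t": time; "joint_positions": joint angles; "joint_velocities": joint speeds; "tau": joint torques, N m; "ee_pos": TCP position; "tcp_rot": TCP orientation; "wrist_force": force on the tool from outside, world axes, zero at the start; "moment": the same for the moment, N m; "gripper_width": finger opening in m; "grasp_force": force on a finger pad.
Only numpy, scipy, OpenCV 4.12 (cv2) and the standard library are available. Lean on these libraries where they do the work, as an engineer would, in place of code of your own. Each camera call takes 0.05 s, during which the arm holds its last target. There are 200 camera calls.

## Working session

There is one attempt and no reset: what is moved stays moved. The work goes in short steps, each a Python script; the robot and the scene stay as the last script left them, time stands still between calls to the robot, and variables do not carry over. Pictures are saved under pics/ and viewed, at most 10 in all, crops included, and the job is handed in when it is done.

```bash
mkdir -p pics; ls; python3 - <<'E'
from station import env, viewer, search_frame, tip_of
import cv2, numpy as np
for c in ("top","side"):
    p,d=viewer.read_camera(c); cv2.imwrite(f"pics/{c}0.png",p[:,:,::-1]); np.save(f"pics/{c}_d.npy",d)
    i=viewer.camera_info(c); print(c,np.round(i["eye"],3),np.round(i["rotation"],3).tolist(),np.round(i["intrinsics"],1).tolist(), [k for k in i])
    for n in ("mill_a","rest","channel_1","tray","glass","bowl","bottle"):
        print(n,[(np.round(r["at"],3).tolist(),round(r["score"],2)) for r in tip_of(c,n)])
    print("s",[(np.round(r["at"],3).tolist(),round(r["score"],2)) for r in search_frame(c,"mill_a")])
s=env.sense(); print(s)
E
```

```text
pics
top [0.353 0.02  0.996] [[-0.003, 0.992, -0.129], [-1.0, -0.003, 0.002], [0.002, 0.129, 0.992]] [[402.8, 0.0, 283.2], [0.0, 402.8, 213.7], [0.0, 0.0, 1.0]] ['intrinsics', 'eye', 'rotation']
mill_a [([0.175, 0.306, 0.025], 0.94), ([0.569, 0.238, 0.024], 0.88), ([0.516, 0.112, 0.024], 0.83)]
rest [([0.525, -0.247, -0.001], 0.74), ([0.266, -0.306, 0.002], 0.69)]
channel_1 [([0.319, -0.352, 0.02], 0.84), ([0.316, -0.243, 0.013], 0.81), ([0.581, -0.297, 0.014], 0.65), ([0.575, -0.182, 0.013], 0.64)]
tray [([0.554, 0.172, 0.003], 0.85)]
glass [([0.772, -0.004, -0.001], 0.73)]
bowl [([0.788, 0.113, 0.001], 0.55)]
bottle [([0.514, 0.11, 0.022], 0.48)]
s [([0.568, 0.233, 0.048], 0.94), ([0.176, 0.298, 0.046], 0.87), ([0.515, 0.109, 0.044], 0.83)]
side [ 0.28  -0.719  0.891] [[0.965, 0.191, -0.178], [-0.261, 0.723, -0.64], [0.007, 0.664, 0.748]] [[385.2, 0.0, 286.7], [0.0, 385.2, 207.4], [0.0, 0.0, 1.0]] ['intrinsics', 'eye', 'rotation']
mill_a [([0.565, 0.237, 0.021], 0.79), ([0.517, 0.117, 0.024], 0.67), ([0.175, 0.296, 0.016], 0.57)]
rest [([0.266, -0.301, -0.001], 0.93), ([0.524, -0.2
[... 538 characters left out ...]
9]), 'joint_velocities': array([ 0.00087728,  0.00031923,  0.00048836, -0.00089675, -0.00328679,
        0.00051284,  0.0003296 ]), 'tau': array([ 7.56358304e-05, -5.20392466e+01, -1.32364430e-02, -2.44057846e+01,
       -5.68422955e-02,  1.10337680e-02,  2.00135059e-05]), 'ee_pos': array([0.15317861, 0.63170287, 0.17520075]), 'tcp_rot': array([[-9.71847064e-01,  2.35612557e-01,  8.26174632e-05],
       [ 2.35612559e-01,  9.71847067e-01,  2.08047281e-05],
       [-7.53896842e-05,  3.96847259e-05, -9.99999996e-01]]), 'wrist_force': array([-0.77179246, -0.40461742,  0.0884049 ]), 'moment': array([-0.0218375 , -0.0532827 ,  0.01037204]), 'grasp_force': 0.0, 'gripper_width': 0.09194760378573746}
```

View pics/top0.png

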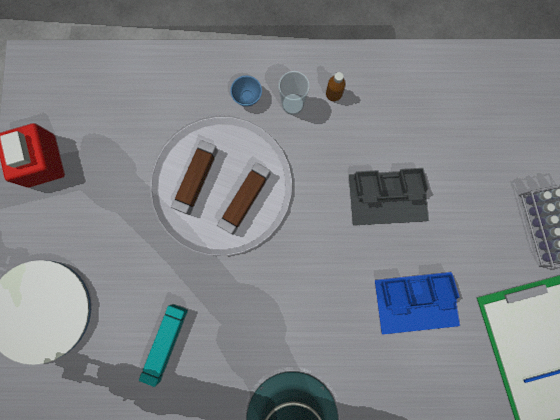

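View pics/side0.png

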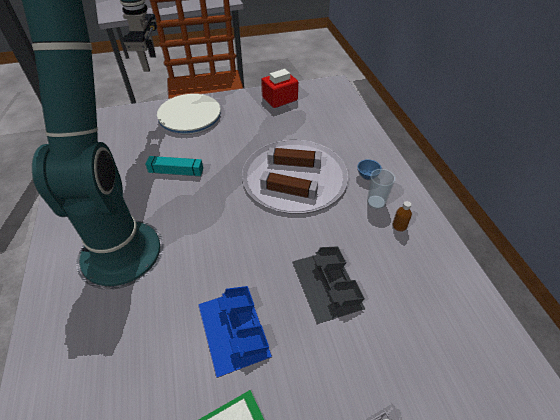

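The top view shows the steel rest at px (390,197), a blue look-alike at (418,302), the two walnut mills on the tray at (195,176) and (243,198), and the turquoise look-alike at (163,345). The side view agrees, and the rest's stops are on its far (+x) side. Next I'll refine the poses from depth and check IK.

```bash
cat > h.py <<'E'
import numpy as np, cv2
from station import env, effector, solver, viewer, search_frame, tip_of
def cloud(cam):
    p,d=viewer.read_camera(cam); i=viewer.camera_info(cam); K=i["intrinsics"]
    v,u=np.mgrid[:420,:560]
    P=np.stack([(u-K[0,2])/K[0,0]*d,-(v-K[1,2])/K[1,1]*d,-d],-1)@np.array(i["rotation"]).T+i["eye"]
    P[d==0]=np.nan
    return p,P
def rect(xy):  # centre, long side, short side, unit long direction
    (c,s,a)=cv2.minAreaRect(xy.astype(np.float32)*1000); b=cv2.boxPoints((c,s,a))/1000
    e=[b[1]-b[0],b[2]-b[1]]; e.sort(key=np.linalg.norm); n=[np.linalg.norm(x) for x in e]
    return np.array(c)/1000,n[1],n[0],e[1]/n[1]
def toolR(yaxis,z):  # tool frame: closing line y, pointing z
    z=z/np.linalg.norm(z); y=yaxis-z*(yaxis@z); y/=np.linalg.norm(y)
    return np.stack([np.cross(y,z),y,z],1)
E
cat > m.py <<'E'
from h import *
for cam in ("top","side"):
    p,P=cloud(cam); X,Y,Z=P[...,0],P[...,1],P[...,2]; f=p.astype(int)
    np.savez(f"pics/{cam}.npz",p=p,P=P)
    for c in ((.516,.112),(.567,.237)):
        m=(np.hypot(X-c[0],Y-c[1])<.11)&(Z>.034)&(Z<.06)
        n,l=cv2.connectedComponents(m.astype(np.uint8)); 
        k=max(range(1,n),key=lambda k:(l==k).sum()); m=l==k
        c2,L,W,dr=rect(P[m][:,:2]); print(cam,"mill",np.round(c2,4),round(L,3),round(W,3),np.round(dr,3),"z",np.round(np.median(Z[m]),4),m.sum(), "mean",np.round(P[m][:,:2].mean(0),4))
    m=(np.hypot(X-.525,Y+.247)<.14)&(f.max(2)<100)&(Z<.08)&(Z>-.01)&(f.max(2)-f.min(2)<40)
    n,l=cv2.connectedComponents(m.astype(np.uint8)); k=max(range(1,n),key=lambda k:(l==k).sum()); m=l==k
    print(cam,"rest",[np.round(x,4) for x in rect(P[m][:,:2])],m.sum(), "zmax",np.nanmax(Z[m]))
    vis=p.copy(); vis[m]=(255,0,0); cv2.imwrite(f"pics/rest_{cam}.png",cv2.resize(np.hstack([p[150:240,330:450],vis[150:240,330:450]]) if cam=="top" else np.hstack([p[235:335,280:380],vis[235:335,280:380]]),None,fx=3,fy=3)[:,:,::-1])
E
python3 m.py
```

```text
top mill [0.5173 0.113 ] 0.18 0.043 [ 0.858 -0.514] z 0.0443 1309 mean [0.5158 0.1126]
top mill [0.5697 0.2348] 0.179 0.043 [ 0.927 -0.376] z 0.0444 1318 mean [0.5679 0.2339]
top rest [array([ 0.5237, -0.2491]), np.float32(0.1987), np.float32(0.131), array([ 0.0534, -0.9986], dtype=float32)] 4010 zmax 0.05518046993512893
side mill [0.5165 0.1121] 0.179 0.049 [ 0.86 -0.51] z 0.0447 647 mean [0.5164 0.1081]
side mill [0.5683 0.2334] 0.18 0.049 [ 0.931 -0.366] z 0.0447 545 mean [0.5679 0.2303]
side rest [array([ 0.5296, -0.2478]), np.float32(0.2165), np.float32(0.1439), array([ 0.0511, -0.9987], dtype=float32)] 3544 zmax 0.055273279589854396
```

```bash
cat > r.py <<'E'
from h import *
xr=np.array([-.9986,-.0525,0]); yr=np.array([.0525,-.9986,0]); o=np.array([.525,-.248,0])
for cam in ("top","side"):
    z=np.load(f"pics/{cam}.npz"); P=z["P"].reshape(-1,3); q=P-o; x,y,h=q@xr,q@yr,q[:,2]
    near=(abs(x)<.08)&(abs(y)<.11)
    for n,s in (("ch1",1),("ch2",-1)):
        m=near&(y*s>0)&(h>.008)
        pc=lambda v:np.round(np.nanpercentile(v,[1,3,50,97,99])*1000,1)
        print(cam,n,m.sum(),"y",pc(y[m]),"x",pc(x[m]))
        c=55*s/1000; f=m&(abs(y-c)<.015)
        for a in np.arange(-.07,.03,.006):
            k=f&(abs(x-a)<.003)
            if k.sum()>3: print(f"  x{a*1000:.0f}: z {np.median(h[k])*1000:.1f}",end="")
        print()
        for a in np.arange(c-.036,c+.0361,.004): # cross profile at cheeks
            k=near&(abs(x+.03)<.012)&(abs(y-a)<.002)
            if k.sum(): print(f"  y{a*1000:.0f}: {np.median(h[k])*1000:.0f}",end="")
        print()
    m=near&(h<.006)&(h>-.003)&(z["p"].reshape(-1,3).max(1)<95); print("base x",pc(x[m]),"y",pc(y[m]))
mill=[np.array([.5165,.1125,.024]),np.array([.569,.234,.024])]
E
python3 r.py; python3 - <<'E'
import cv2; a=cv2.imread("pics/top0.png")[155:235,335:445]; cv2.imwrite("pics/restz.png",cv2.resize(a,None,fx=7,fy=7,interpolation=cv2.INTER_CUBIC))
E
```

```text
top ch1 823 y [ 5.2 14.1 51.8 78.1 79.2] x [-61.3 -59.7 -24.6  13.4  16.5]
  x-64: z 33.2  x-58: z 28.7  x-52: z 17.4  x-46: z 17.7  x-40: z 20.8  x-34: z 22.3  x-28: z 24.5  x-22: z 26.4  x-16: z 29.0  x-10: z 30.9  x-4: z 34.2  x2: z 35.8  x8: z 37.2  x14: z 40.0
  y19: 2  y23: 29  y27: 3  y31: 2  y35: 24  y39: 25  y43: 24  y47: 24  y51: 24  y55: 23  y59: 24  y63: 25  y67: 24  y71: 25  y75: 29  y79: 42
top ch2 814 y [-86.3 -86.  -54.8 -12.3  -3.5] x [-61.6 -59.5 -23.7  14.5  17.2]
  x-64: z 32.4  x-58: z 30.0  x-52: z 17.7  x-46: z 18.5  x-40: z 21.0  x-34: z 22.0  x-28: z 24.6  x-22: z 27.0  x-16: z 29.0  x-10: z 32.1  x-4: z 33.2  x2: z 35.5  x8: z 37.8  x14: z 39.1  x20: z 40.0
  y-91: 2  y-87: 25  y-83: 6  y-79: 24  y-75: 24  y-71: 23  y-67: 24  y-63: 25  y-59: 23  y-55: 24  y-51: 25  y-47: 25  y-43: 23  y-39: 24  y-35: 25  y-31: 41  y-19: 5
base x [-59.7 -54.9  27.2  64.2  65.8] y [-97.3 -95.   -4.4  83.4  88.3]
side ch1 760 y [ 3.7 11.9 48.  79.2 79.7] x [-61.3 -59.4 -23.7  14.4  17. ]
  x-64: z 34.8  x-58: z 29.4  x-52: z 19.3  x-46: z 19.3  x-40: z 21.3  x-34: z 23.2  x-28: z 24.7  x-22: z 27.6  x-16: z 29.8  x-10: z 31.7  x-4: z 33.5  x2: z 36.3  x8: z 36.3  x14: z 40.4  x20: z 40.2
  y23: 43  y27: 33  y31: 25  y35: 25  y39: 25  y43: 24  y47: 23  y51: 23  y55: 24  y59: 25  y63: 25  y67: 0  y71: 2  y75: 4  y79: 30  y83: 4  y87: 3  y91: 2
side ch2 670 y [-85.8 -85.  -56.8  -8.   -3.5] x [-60.8 -59.2 -23.   13.8  17. ]
  x-64: z 34.2  x-58: z 30.7  x-52: z 19.1  x-46: z 19.4  x-40: z 20.9  x-34: z 23.0  x-28: z 25.1  x-22: z 27.1  x-16: z 29.5  x-10: z 31.6  x-4: z 34.1  x2: z 36.1  x8: z 37.4  x14: z 40.8  x20: z 40.9
  y-87: 41  y-83: 34  y-79: 25  y-75: 24  y-71: 25  y-67: 26  y-63: 25  y-59: 25  y-55: 24  y-51: 23  y-47: 28  y-43: 3  y-39: 4  y-35: 4  y-31: 32  y-27: 4  y-23: 4  y-19: 4
base x [-61.4 -54.8  26.   64.6  66.3] y [-95.2 -88.5   7.1  90.7  98.8]
```

View pics/restz.png

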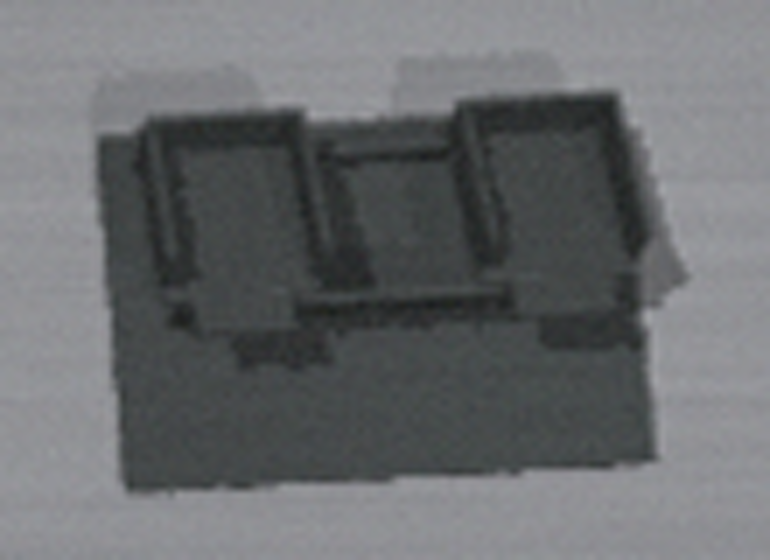

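The close-up shows both channels, with the stops on the upper (+x) side. The cheek extents put the rest's centreline 3.3 mm off the base-plate estimate. The floor slopes 20° from z≈16 mm at the stop, which matches the given sizes. Now I'll check IK for all options, then go to the first mill.

```bash
cat >> h.py <<'E'
xr=np.array([-.9986,-.0525,0]); yr=np.array([.0525,-.9986,0]); ez=np.array([0,0,1.])
o=np.array([.525,-.248,0])-.0033*yr
c20,s20=np.cos(np.radians(20)),np.sin(np.radians(20))
xc=c20*xr+s20*ez; zc=-s20*xr+c20*ez
def chan(i): return o-.0523*xr+(.055 if i==1 else -.055)*yr+.016*ez
G=.019 # grasp point behind the TCP
UP=.006 # grasp point above the mill's middle
MILL={1:(np.array([.5168,.1125]),np.array([.859,-.512,0])),2:(np.array([.569,.234]),np.array([.929,-.371,0]))}
def pick_pose(k,s,h=0):
    c,d=MILL[k]; R=toolR(s*np.array([-d[1],d[0],0]),-ez); return np.array([*c,.024+UP-G+h]),R
def place_pose(ch,s,x,dz):
    R=toolR(s*yr,-zc); return chan(ch)+x*xc+(.021+dz+UP-G)*zc,R
E
python3 - <<'E'
from h import *
f=lambda p:(lambda q:None if q is None else np.round(q,2).tolist())(solver.inverse_kinematics(*p))
for k in (1,2):
  for s in (1,-1): print("pick",k,s,f(pick_pose(k,s)),f(pick_pose(k,s,.13)))
for ch in (1,2):
  for s in (1,-1): print("place",ch,s,f(place_pose(ch,s,.097,0)),f(place_pose(ch,s,.097,.12)))
E
```

```text
pick 1 1 [-0.51, 0.51, 0.29, 2.03, -0.24, 0.63, 0.97] [-0.64, 0.31, 0.43, 1.96, -0.17, 0.91, 0.91]
pick 1 -1 [-1.18, 1.03, 1.34, 2.06, -1.16, 1.14, -1.38] [-1.24, 0.67, 1.36, 1.98, -0.74, 1.12, -1.67]
pick 2 1 [-0.61, 0.62, 0.23, 1.81, -0.19, 0.73, 0.91] [-0.64, 0.45, 0.26, 1.74, -0.14, 0.97, 0.86]
pick 2 -1 [-1.26, 1.13, 1.33, 1.85, -1.19, 1.24, -1.48] [-1.29, 0.85, 1.34, 1.78, -0.88, 1.27, -1.66]
place 1 1 [-0.24, 0.92, 1.01, 1.65, -0.54, 1.26, -0.6] [-0.23, 0.82, 1.02, 1.48, -0.44, 1.47, -0.69]
place 1 -1 [-0.07, 0.78, 0.71, 1.64, -0.3, 1.19, 2.33] [-0.15, 0.74, 0.85, 1.47, -0.32, 1.43, 2.35]
place 2 1 [-0.45, 0.88, 1.06, 1.78, -0.58, 1.26, -0.7] [-0.47, 0.8, 1.13, 1.6, -0.49, 1.47, -0.77]
place 2 -1 [-0.15, 0.66, 0.54, 1.76, -0.21, 1.14, 2.1] [-0.25, 0.62, 0.7, 1.59, -0.23, 1.39, 2.12]
```

```bash
cat >> h.py <<'E'
def meas():
    w=[]
    for _ in range(8): env.pause(.05); s=env.sense(); w.append(np.r_[s["wrist_force"],s["moment"]])
    return np.mean(w,0),np.std(w,0)
def pick(k,hov=.10):
    effector.release()
    p,R=pick_pose(k,1,hov); env.reach(p,R); env.pause(.3); b,sd=meas()
    env.movel(pick_pose(k,1)[0],rate=.12); effector.grasp(squeeze=40); s=env.sense()
    print("grip",s["gripper_width"],s["grasp_force"],s["ee_pos"],"t",s["t"])
    env.movel(p,rate=.12); env.pause(.3); a,_=meas(); d=a-b; s=env.sense(); R=s["tcp_rot"]
    print("dF",np.round(d[:3],2),"dM",np.round(d[3:],3),"sd",np.round(sd,3),"F tool",np.round(R.T@d[:3],2),"M tool",np.round(R.T@d[3:],3))
    print("width",s["gripper_width"],"f",s["grasp_force"],"t",s["t"])
    for c in ("side","top"):
        p_,P=cloud(c); cv2.imwrite(f"pics/lift{k}_{c}.png",p_[:,:,::-1]); np.savez(f"pics/lift{k}_{c}.npz",p=p_,P=P)
E
python3 -c "
from h import *
pick(1)"; python3 - <<'E'
import cv2; a=cv2.imread("pics/lift1_side.png")[80:230,200:400]; cv2.imwrite("pics/l1.png",cv2.resize(a,None,fx=4,fy=4))
E
```

```text
grip 0.000631524291774306 0.0 [0.51682871 0.11247483 0.01100439] t 6.525
dF [ 0.15 -0.37  0.09] dM [ 0.02  -0.011 -0.01 ] sd [0.232 0.364 0.333 0.032 0.017 0.023] F tool [-0.32 -0.24 -0.09] M tool [-0.023  0.001  0.01 ]
width 0.0005290143562774056 f 0.0 t 8.2083
```

View pics/l1.png

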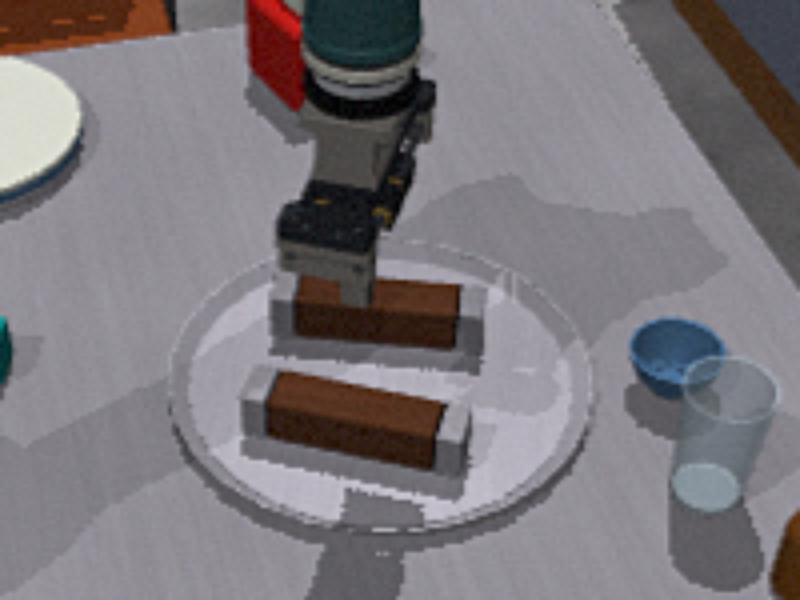

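The fingers closed on nothing. In the crop both mills are still flat on the tray and the gripper looks to be behind the near mill. I'll compare the reported TCP with where the cameras see the gripper.

```bash
python3 - <<'E'
from h import *
s=env.sense(); print(s["ee_pos"],np.round(s["tcp_rot"],3).tolist(),np.round(s["joint_positions"],3))
for cam in ("side","top"):
    z=np.load(f"pics/lift1_{cam}.npz"); P=z["P"]; i=viewer.camera_info(cam);K=i["intrinsics"]
    for n,p in (("tcp",s["ee_pos"]),("+80",s["ee_pos"]+[0,0,.088]),("mill1",[.5168,.1125,.045])):
        q=(np.array(p)-i["eye"])@i["rotation"]; print(cam,n,np.round([K[0,2]+K[0,0]*q[0]/-q[2],K[1,2]+K[1,1]*q[1]/q[2]],1))
    H=P[...,2]
    m=(H>.1)&(H<.18)&(np.hypot(P[...,0]-.53,P[...,1]-.18)<.2)
    for a in np.arange(.1,.2,.01):
        k=m&(abs(H-a)<.005); 
        if k.sum()>4: print(cam,round(a,2),k.sum(),np.round(np.median(P[k],0),3),np.round(P[k][:,:2].min(0),3),np.round(P[k][:,:2].max(0),3))
E
python3 - <<'E'
import cv2; a=cv2.imread("pics/lift1_top.png")[90:290,130:330]; cv2.imwrite("pics/l1t.png",cv2.resize(a,None,fx=3,fy=3))
E
```

```text
[0.51681167 0.11251027 0.1110226 ] [[-0.859, 0.512, 0.0], [0.512, 0.859, 0.0], [-0.0, 0.0, -1.0]] [-0.615  0.356  0.411  1.979 -0.188  0.843  0.932]
side tcp [288.6 164.7]
side +80 [288.9 141.5]
side mill1 [288.4 180.4]
side 0.16 20 [0.515 0.102 0.16 ] [0.504 0.097] [0.531 0.119]
side 0.17 23 [0.511 0.101 0.17 ] [0.503 0.095] [0.531 0.12 ]
top tcp [240.9 192. ]
top +80 [236.4 184.1]
top mill1 [243.7 197.1]
```

View pics/l1t.png

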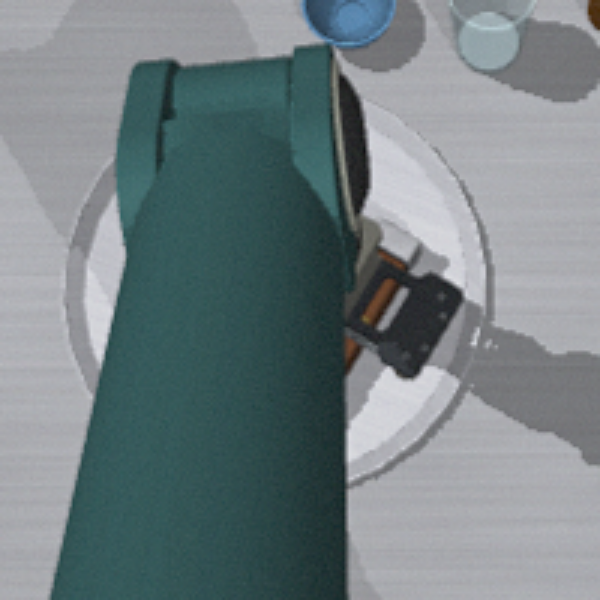

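The top crop shows the gripper centred over the mill, at crop px (400,300), so x and y are right. The side depth shows the fingertips ending at z≈0.15, though the TCP reports 0.111. I'll check that discrepancy numerically.

```bash
python3 - <<'E'
from h import *
z=np.load("pics/lift1_side.npz"); P=z["P"]; p=z["p"]
for u in (284,288,292):
    print(u,[(v,*(np.round(P[v,u]*1000).tolist()),p[v,u].tolist()) for v in range(138,172,3)])
print(env.sense()["gripper_width"])
E
```

```text
284 [(138, 480.0, 31.0, 281.0, [43, 46, 49]), (141, 479.0, 24.0, 277.0, [23, 20, 19]), (144, 480.0, 28.0, 264.0, [78, 77, 71]), (147, 482.0, 35.0, 248.0, [79, 76, 73]), (150, 481.0, 32.0, 241.0, [62, 50, 40]), (153, 538.0, 245.0, 43.0, [78, 42, 26]), (156, 534.0, 231.0, 43.0, [59, 35, 20]), (159, 534.0, 230.0, 30.0, [46, 24, 14]), (162, 534.0, 231.0, 16.0, [47, 28, 13]), (165, 533.0, 229.0, 4.0, [79, 76, 83]), (168, 530.0, 214.0, 4.0, [90, 86, 96]), (171, 525.0, 198.0, 6.0, [165, 165, 173])]
288 [(138, 490.0, 27.0, 282.0, [35, 32, 34]), (141, 487.0, 18.0, 280.0, [26, 26, 30]), (144, 488.0, 20.0, 269.0, [86, 79, 78]), (147, 490.0, 28.0, 252.0, [46, 45, 51]), (150, 490.0, 27.0, 243.0, [77, 76, 73]), (153, 511.0, 99.0, 169.0, [68, 64, 61]), (156, 512.0, 103.0, 154.0, [65, 59, 49]), (159, 545.0, 221.0, 35.0, [44, 19, 11]), (162, 546.0, 223.0, 20.0, [43, 27, 16]), (165, 546.0, 223.0, 6.0, [56, 50, 48]), (168, 544.0, 214.0, 1.0, [90, 87, 95]), (171, 539.0, 198.0, 3.0, [168, 165, 175])]
292 [(138, 500.0, 25.0, 281.0, [19, 18, 24]), (141, 500.0, 24.0, 273.0, [19, 20, 15]), (144, 499.0, 23.0, 264.0, [60, 57, 51]), (147, 500.0, 24.0, 253.0, [59, 56, 53]), (150, 500.0, 23.0, 244.0, [44, 47, 47]), (153, 525.0, 108.0, 159.0, [14, 25, 26]), (156, 558.0, 219.0, 47.0, [59, 41, 35]), (159, nan, nan, nan, [39, 23, 7]), (162, 559.0, 218.0, 22.0, [47, 32, 21]), (165, 559.0, 218.0, 8.0, [55, 42, 38]), (168, 557.0, 211.0, 1.0, [91, 94, 97]), (171, 552.0, 195.0, 3.0, [192, 187, 201])]
0.00041569379604914036
```

The gripper body starts at z=0.241 and the tips end at about 0.152, so the true TCP sits about 41 mm higher than reported. I'll descend over the mill with open fingers in guarded steps, using that offset.

```bash
sed -i 's/^def pick(k/DZ=.041\ndef pick(k/' h.py; python3 - <<'E'
from h import *
effector.release(); p,R=pick_pose(1,1,.10); b,_=meas()
q=p.copy()
for z in (.011,-.01,-.018,-.024,-.030):
    q[2]=z; env.movel(q,rate=.08); f=meas()[0]-b; print(z,np.round(f[:3],2),env.sense()["ee_pos"][2])
    if np.abs(f[:3]).max()>6: break
effector.grasp(squeeze=40); s=env.sense(); print("grip",s["gripper_width"],s["grasp_force"],s["t"])
E
```

```text
0.011 [-0.32 -0.14 -0.22] 0.01110969171909678
-0.01 [-0.02  0.04  0.15] -0.00980119644550708
-0.018 [ 0.03 -0.12  0.08] -0.01791293887790609
-0.024 [-0.1  -0.14 -0.04] -0.023907522242823574
-0.03 [-0.22  0.05 -0.14] -0.029936989375593713
grip 0.04178443710352574 39.976131319999695 15.45
```

```bash
sed -i 's/range(8)/range(14)/' h.py; cat >> h.py <<'E'
def weigh(k,z):
    q=env.sense()["ee_pos"].copy(); b,_=meas(); q[2]=z; env.movel(q,rate=.1); env.pause(.2); a,_=meas(); s=env.sense(); R=s["tcp_rot"]
    print("F",np.round(a[:3],2),"M tool",np.round(R.T@a[3:],3),"before:",np.round(b[:3],2),np.round(R.T@b[3:],3),"w",s["gripper_width"],s["grasp_force"],"t",s["t"])
    for c in ("side","top"):
        p_,P=cloud(c); cv2.imwrite(f"pics/lift{k}_{c}.png",p_[:,:,::-1]); np.savez(f"pics/lift{k}_{c}.npz",p=p_,P=P)
    for n in ("side","top"): print(n,[(np.round(r["at"],3).tolist(),round(r["score"],2)) for r in tip_of(n,"mill_a")])
E
python3 -c "
from h import *
weigh(1,.075)"; python3 - <<'E'
import cv2; a=cv2.imread("pics/lift1_side.png")[80:230,200:400]; cv2.imwrite("pics/l1b.png",cv2.resize(a,None,fx=4,fy=4))
E
```

```text
F [ 0.09 -0.13 -2.44] M tool [ 0.021 -0.105  0.014] before: [ 0.45  0.4  -0.34] [-0.141 -0.064  0.003] w 0.04204470532304172 39.975730776786804 t 18.25
side [([0.518, 0.116, 0.13], 0.75), ([0.564, 0.235, 0.023], 0.62), ([0.172, 0.296, 0.022], 0.57), ([0.791, 0.114, -0.001], 0.47)]
top []
```

View pics/l1b.png

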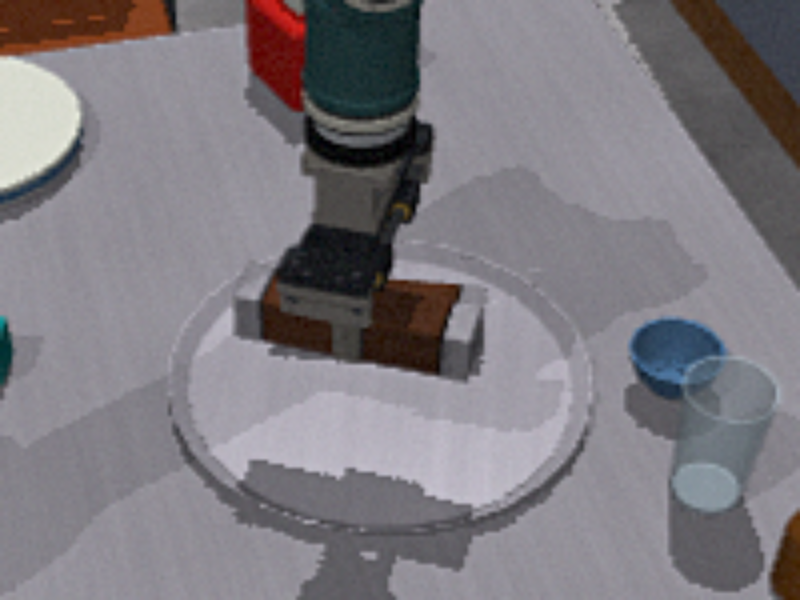

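The mill is lifted level, with its ends at about px (245,310) and (465,340) in the crop. The wrist sees 2.3 N, and the moment about tool y is −0.105 Nm, so the heavy end is on the tool +x side (towards the robot). I'll hover over channel 1 with tool +x towards the stop and measure the mill there.

```bash
cat >> h.py <<'E'
def place_cmd(ch,s,x,dz):  # tool-length correction along the tool
    p,R=place_pose(ch,s,x,dz); return p+DZ*R[:,2],R
def look(ch,tag):  # held/placed mill in the channel frame
    for cam in ("side","top"):
        p,P=cloud(cam); cv2.imwrite(f"pics/{tag}_{cam}.png",p[:,:,::-1]); np.savez(f"pics/{tag}_{cam}.npz",p=p,P=P)
        f=p.astype(int); q=P-chan(ch); x,y,z=q@xc,q@yr,q@zc
        br=(f[...,0]>f[...,2]+18)&(f[...,0]>35)&(f[...,1]<.8*f[...,0])&(abs(y)<.045)&(x>-.03)&(x<.25)&(z<.25)&(z>-.02)
        if br.sum()<20: print(cam,"few",br.sum()); continue
        pc=lambda v:np.round(np.percentile(v,[1,5,50,95,99])*1000,1)
        sl=np.polyfit(x[br],z[br],1)[0]; print(cam,br.sum(),"x",pc(x[br]),"y",pc(y[br]),"z",pc(z[br]),"pitch slope",round(sl,3),"yaw",round(np.polyfit(x[br],y[br],1)[0],3))
    print(np.round(env.sense()["ee_pos"],4),"t",env.sense()["t"])
E
python3 - <<'E'
from h import *
q=env.sense()["ee_pos"].copy(); q[2]+=.03; env.movel(q,rate=.15)
env.reach(*place_cmd(1,1,.097,.10)); env.pause(.2); look(1,"hov1"); print(meas()[0], env.sense()["gripper_width"])
E
```

```text
side 765 x [ 46.6  60.1 125.3 160.1 162.2] y [-24.9 -17.5  11.1  20.7  38.8] z [105.6 110.5 141.6 144.8 226. ] pitch slope -0.099 yaw -0.024
top 769 x [ 84.6  94.2 130.5 160.  162.6] y [-21.7 -21.3  -5.6  15.6  17.7] z [105.7 113.4 141.3 143.5 144.4] pitch slope -0.069 yaw -0.149
[ 0.5121 -0.2998  0.1122] t 20.625
[-0.2396333   0.0981578  -2.4690583   0.00696812 -0.27416839 -0.00733781] 0.04186694275402334
```

View pics/hov1_side.png

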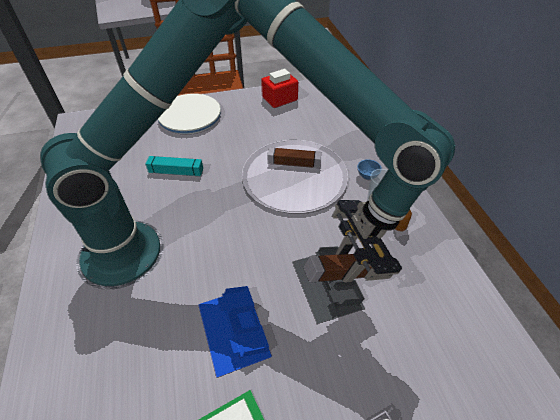

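The side view shows the mill held over the steel rest, about px (340,265), slope-aligned, heavy end to the stop. Its top face is at z≈143 mm in the channel frame, where 142 was planned, so the tool-length offset is right. Its middle is at x≈94 mm. I'll check pitch and yaw on the top face, then lower with force checks.

```bash
cat >> h.py <<'E'
def face(ch,tag,lo,hi):
    for cam in ("side","top"):
        d=np.load(f"pics/{tag}_{cam}.npz"); f=d["p"].astype(int); q=d["P"]-chan(ch); x,y,z=q@xc,q@yr,q@zc
        m=(f[...,0]>f[...,2]+12)&(f[...,1]<.8*f[...,0])&(abs(y)<.035)&(x>.0)&(x<.19)&(z>lo)&(z<hi)
        if m.sum()<30: print(cam,"few");continue
        A=np.c_[x[m],y[m],np.ones(m.sum())]; w=np.linalg.lstsq(A,z[m],rcond=None)[0]
        print(cam,m.sum(),"pitch",round(w[0],3),"roll",round(w[1],3),"z",round(np.median(z[m])*1000,1),[(int(a*1000),np.round(np.percentile(y[m&(abs(x-a)<.006)],[3,97])*1000,1).tolist()) for a in np.arange(.02,.17,.012) if (m&(abs(x-a)<.006)).sum()>8])
def lower(ch,s,x,dzs,fmax=8):
    b,_=meas()
    for dz in dzs:
        env.movel(place_cmd(ch,s,x,dz)[0],rate=.06); env.pause(.1); f=np.mean([env.sense()["wrist_force"] for _ in range(1)],0)-b[:3]
        print(dz,"f chan",np.round([f@xc,f@yr,f@zc],1))
        if np.linalg.norm(f)>fmax: print("contact"); break
    return b
E
python3 - <<'E'
from h import *
face(1,"hov1",.134,.15)
lower(1,1,.099,(.10,.05,.03))
look(1,"low1"); face(1,"low1",.062,.08)
E
```

```text
side 517 pitch 0.001 roll -0.047 z 142.1 [(80, [-19.8, -1.6]), (92, [-19.8, 8.2]), (104, [-17.4, 19.5]), (116, [-17.3, 20.4]), (128, [-18.3, 20.0]), (139, [-18.8, 20.2]), (152, [-19.4, 19.3]), (164, [-17.8, 19.8])]
top 640 pitch -0.005 roll 0.033 z 141.6 [(92, [-10.3, 17.9]), (104, [-18.3, 17.7]), (116, [-21.0, 17.0]), (128, [-21.1, 15.9]), (139, [-20.9, 15.4]), (152, [-20.8, 15.8]), (164, [-20.0, 15.9])]
0.1 f chan [-0.4 -0.6 -0.3]
0.05 f chan [-0.2 -0.3 -0.7]
0.03 f chan [-0.7 -0.7 -0.1]
side 675 x [ 54.5  85.2 129.8 162.2 164.6] y [-23.  -17.    9.8  21.9  34.9] z [ 35.5  39.8  71.6  80.3 157.3] pitch slope -0.114 yaw 0.008
top 648 x [ 82.   98.6 133.1 162.5 165. ] y [-20.8 -20.2  -4.3  16.6  19. ] z [36.8 44.3 71.3 74.  74.9] pitch slope -0.05 yaw -0.137
[ 0.4863 -0.3019  0.0473] t 24.1417
side 490 pitch 0.003 roll -0.072 z 72.1 [(80, [-17.7, 0.4]), (92, [-20.0, 8.2]), (104, [-17.3, 19.3]), (116, [-18.0, 21.9]), (128, [-19.0, 21.3]), (139, [-17.1, 20.7]), (152, [-18.2, 20.9]), (164, [-17.5, 20.9])]
top 557 pitch 0.001 roll 0.05 z 71.7 [(92, [2.3, 19.1]), (104, [-17.3, 19.6]), (116, [-19.5, 17.4]), (128, [-20.3, 16.4]), (139, [-20.1, 16.9]), (152, [-20.3, 16.1]), (164, [-19.9, 17.1])]
```

```bash
python3 - <<'E'
from h import *
b=lower(1,1,.099,(.03,.018,.010,.005,.002,0,-.002),fmax=6)
look(1,"dn1"); face(1,"dn1",.03,.055)
E
```

```text
0.03 f chan [-0.9  1.  -0.6]
0.018 f chan [0.3 0.1 0.4]
0.01 f chan [ 1.3 -0.1  0.1]
0.005 f chan [-0.1  0.3  0.2]
0.002 f chan [-0.1 -0.1 -0.8]
0 f chan [ 0.5 -0.1  1.8]
-0.002 f chan [ 4.1 -1.8 11.9]
contact
side 637 x [ 58.6  86.8 130.1 161.6 164.3] y [-19.8 -16.9   9.7  21.9  34.2] z [  5.9  10.2  41.3  44.7 126.3] pitch slope -0.116 yaw 0.007
top 611 x [ 79.2  98.5 133.4 162.5 165.1] y [-20.7 -20.1  -3.9  16.7  18.8] z [ 6.3 14.3 41.  43.7 44.6] pitch slope -0.044 yaw -0.127
[ 0.476  -0.3026  0.0188] t 27.525
side 475 pitch -0.009 roll -0.067 z 41.9 [(92, [-18.1, 8.5]), (104, [-19.4, 20.8]), (116, [-16.4, 21.2]), (128, [-17.2, 21.4]), (139, [-18.3, 21.7]), (152, [-17.0, 21.3]), (164, [-18.7, 21.0])]
top 538 pitch -0.007 roll 0.062 z 41.3 [(80, [8.5, 17.1]), (92, [4.2, 18.9]), (104, [-17.2, 19.7]), (116, [-19.5, 17.6]), (128, [-20.1, 16.8]), (139, [-19.8, 16.0]), (152, [-20.0, 17.2]), (164, [-19.6, 17.2])]
```

Floor contact came at dz≈0, as expected. Now I'll slide to the stop, release and back off along the channel normal.

```bash
cat >> h.py <<'E'
def home(ch,s,x0,dz,b,n=5):
    for i in range(n):
        x=x0-.0015*(i+1); env.movel(place_cmd(ch,s,x,dz)[0],rate=.02); env.pause(.05)
        f=env.sense()["wrist_force"]-b[:3]; print(round(x,4),"f chan",np.round([f@xc,f@yr,f@zc],1))
        if f@xc>9: break
    effector.release(); env.pause(.3)
    env.movel(place_cmd(ch,s,x,.10)[0],rate=.12); look(ch,"rel%d"%ch); face(ch,"rel%d"%ch,.03,.055)
E
python3 - <<'E'
from h import *
b=np.array([-.1,0,-2.4,0,0,0])
home(1,1,.099,-.0005,b)
E
```

```text
0.0975 f chan [ 0.7 -1.8  7.5]
0.096 f chan [ 3.  -1.8  9.6]
0.0945 f chan [ 2.5 -1.3  9.6]
0.093 f chan [ 4.7 -0.4  9.8]
0.0915 f chan [3.1 0.3 9. ]
side 1016 x [ 29.8  40.7 100.1 153.7 157.9] y [-18.3 -15.2  13.4  22.6  28.7] z [  6.2  11.2  41.5  44.2 223.3] pitch slope -0.048 yaw 0.003
top 1037 x [ 29.5  42.6 103.  155.1 158.6] y [-20.2 -19.5  -4.   17.2  19.1] z [ 6.7 13.4 41.3 44.1 44.9] pitch slope -0.018 yaw -0.061
[ 0.5163 -0.2999  0.1095] t 31.275
side 777 pitch 0.005 roll -0.096 z 42.1 [(32, [-17.7, 22.6]), (44, [-15.9, 22.5]), (56, [-16.6, 22.3]), (68, [-14.0, 22.4]), (80, [-14.9, 22.1]), (92, [-17.9, 22.5]), (104, [-18.7, 22.5]), (116, [-16.1, 21.9]), (128, [-17.6, 21.5]), (139, [-15.8, 21.8]), (152, [-17.2, 21.6]), (164, [-15.2, 20.9])]
top 884 pitch -0.001 roll 0.075 z 41.7 [(32, [-1.0, 18.0]), (44, [-8.6, 18.3]), (56, [-14.4, 18.1]), (68, [-19.0, 18.4]), (80, [-18.5, 17.5]), (92, [-19.4, 16.9]), (104, [-19.1, 18.0]), (116, [-19.3, 18.0]), (128, [-19.7, 18.0]), (139, [-19.0, 17.7]), (152, [-19.8, 17.5]), (164, [-18.3, 16.6])]
```

```bash
python3 - <<'E'
import cv2,numpy as np
a=cv2.imread("pics/rel1_side.png")[220:340,270:400]; b=cv2.imread("pics/rel1_top.png")[140:260,330:460]
cv2.imwrite("pics/rel1.png",cv2.resize(np.hstack([a,b]),None,fx=3,fy=3))
E
```

```text
(no output)
```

View pics/rel1.png

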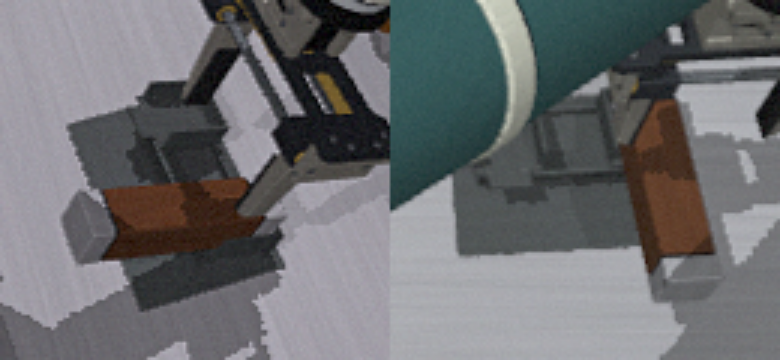

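The crop shows mill 1 lying in channel 1, side px (170,220), flat and staying put after release. Its middle is at x≈90 mm and y≈1 mm, with pitch about 0. Now the second mill.

```bash
python3 - <<'E'
from h import *
p,R=pick_pose(2,1,.09); env.reach(p,R)
q=p.copy(); q[2]=.0; env.movel(q,rate=.15); b,_=meas(); q[2]=-.030; env.movel(q,rate=.08)
print("f",np.round(env.sense()["wrist_force"]-b[:3],1),"base M tool",np.round(R.T@b[3:],3))
effector.grasp(squeeze=40); print(env.sense()["gripper_width"],env.sense()["t"])
weigh(2,.075)
E
```

```text
f [-0.1  0.3  0.6] base M tool [0.003 0.004 0.01 ]
0.04188983341203708 36.0667
F [-0.09  0.   -2.42] M tool [ 0.015 -0.085  0.   ] before: [0.51 1.03 0.93] [-0.251  0.011 -0.012] w 0.041499730103067886 39.948259592056274 t 38.8667
side [([0.175, 0.298, 0.019], 0.92), ([0.564, 0.233, 0.125], 0.83), ([0.501, -0.3, 0.067], 0.71)]
top [([0.498, -0.304, 0.068], 0.68), ([0.568, 0.237, 0.13], 0.58)]
```

The second mill gives −0.085 Nm about tool y, so its heavy end is again on tool +x. I'll place it in channel 2 the same way.

```bash
python3 - <<'E'
from h import *
q=env.sense()["ee_pos"].copy(); q[2]+=.03; env.movel(q,rate=.2)
env.reach(*place_cmd(2,1,.099,.08)); env.movel(place_cmd(2,1,.099,.03)[0],rate=.12)
look(2,"low2"); face(2,"low2",.062,.08); look(1,"chk1")
print(env.sense()["gripper_width"])
E
```

```text
side 578 x [ 57.   84.4 130.1 162.6 165.2] y [-24.  -16.5  13.8  22.2  38.7] z [ 35.   38.8  71.6  84.5 155.8] pitch slope -0.11 yaw -0.017
top 675 x [ 72.4  89.9 130.  162.9 165. ] y [-20.5 -20.1  -1.5  17.7  19.8] z [39.  49.8 71.9 74.4 75.2] pitch slope -0.04 yaw -0.126
[ 0.4812 -0.1922  0.0477] t 41.6083
side 390 pitch 0.005 roll -0.092 z 72.3 [(92, [-17.2, 4.5]), (104, [-16.2, 19.0]), (116, [-16.7, 22.0]), (128, [-16.3, 21.1]), (139, [-17.4, 22.0]), (152, [-17.8, 21.0]), (164, [-17.5, 20.6])]
top 617 pitch -0.005 roll 0.031 z 72.1 [(68, [0.7, 18.7]), (80, [-1.9, 17.0]), (92, [-5.6, 19.7]), (104, [-18.1, 20.1]), (116, [-19.4, 18.6]), (128, [-19.7, 19.4]), (139, [-20.1, 19.1]), (152, [-19.8, 18.0]), (164, [-20.2, 17.9])]
side 1054 x [ 28.3  34.8  97.3 153.4 157.6] y [-17.5 -14.5  12.6  22.5  23.2] z [ 6.1 11.4 41.4 44.1 44.9] pitch slope -0.019 yaw 0.011
top 758 x [ 29.2  55.3 114.9 155.4 158. ] y [-19.8 -19.2  -5.6  16.6  18.7] z [ 8.6 15.6 41.1 43.9 44.9] pitch slope -0.014 yaw 0.031
[ 0.481  -0.1921  0.0477] t 41.7083
0.042006647984486806
```

Same picture as the first mill: middle at x≈96 mm, centred and flat. I'll lower it, slide it home and release.

```bash
python3 - <<'E'
from h import *
b=lower(2,1,.099,(.03,.012,.004,.001,-.0005),fmax=6)
home(2,1,.099,-.0005,b)
look(1,"end1"); face(1,"end1",.03,.055)
a=cv2.imread("pics/end1_side.png")[220:340,270:400]; c=cv2.imread("pics/end1_top.png")[140:260,330:460]
cv2.imwrite("pics/end.png",cv2.resize(np.hstack([a,c]),None,fx=3,fy=3))
for n in ("glass","bowl","bottle"): print(n,[np.round(r["at"],3).tolist() for c_ in ("top","side") for r in tip_of(c_,n)[:1]])
E
```

```text
0.03 f chan [ 0.3 -0.1  1.4]
0.012 f chan [-0.3 -0.2  0.8]
0.004 f chan [-0.6  0.1  0.3]
0.001 f chan [-0.2  0.8  0.3]
-0.0005 f chan [ 1.7 -0.8  6.2]
contact
0.0975 f chan [ 3.4 -0.5  7.5]
0.096 f chan [ 2.8 -0.8  8.1]
0.0945 f chan [2.3 0.4 8.2]
0.093 f chan [ 3.6 -0.9  7.2]
0.0915 f chan [3.  0.6 8.3]
side 901 x [ 29.3  39.6  99.1 153.6 157.8] y [-17.7 -14.4  16.8  22.5  26.2] z [  5.7   9.8  41.   44.1 224.2] pitch slope -0.044 yaw -0.025
top 1070 x [ 27.8  36.2  97.1 154.  158.6] y [-20.  -19.6  -3.2  18.2  20.4] z [ 8.4 17.7 41.2 44.  44.9] pitch slope -0.009 yaw -0.017
[ 0.5105 -0.1901  0.1095] t 48.1333
side 646 pitch 0.004 roll -0.116 z 41.8 [(32, [3.8, 22.6]), (44, [-16.9, 23.5]), (56, [-17.4, 21.9]), (68, [-17.7, 22.3]), (80, [-17.5, 21.9]), (92, [-14.6, 21.9]), (104, [-14.8, 22.1]), (116, [-16.1, 21.3]), (128, [-15.9, 21.3]), (139, [-17.0, 22.2]), (152, [-17.5, 21.7])]
top 959 pitch -0.002 roll 0.05 z 41.5 [(32, [-16.1, 19.5]), (44, [-18.9, 20.0]), (56, [-19.1, 19.7]), (68, [-19.2, 19.4]), (80, [-19.1, 19.1]), (92, [-18.9, 19.0]), (104, [-18.9, 19.5]), (116, [-19.5, 19.4]
[... 437 characters left out ...]
 [(32, [-16.1, 21.9]), (44, [-15.9, 22.2]), (56, [-17.1, 22.1]), (68, [-15.7, 22.4]), (80, [-16.2, 21.8]), (92, [-18.0, 21.5]), (104, [-17.1, 22.3]), (116, [-15.6, 21.7]), (128, [-16.7, 22.0]), (139, [-15.1, 21.9]), (152, [-17.6, 21.7])]
top 890 pitch -0.003 roll 0.069 z 41.5 [(32, [-0.8, 18.2]), (44, [-11.7, 17.8]), (56, [-18.9, 17.3]), (68, [-18.9, 18.6]), (80, [-18.8, 19.2]), (92, [-18.8, 17.7]), (104, [-19.3, 17.7]), (116, [-19.6, 17.8]), (128, [-19.2, 17.6]), (139, [-19.6, 17.5]), (152, [-19.4, 18.5]), (164, [-15.5, 17.3])]
glass [[0.769, -0.005, -0.0], [0.767, -0.006, -0.003]]
bowl [[0.787, 0.115, 0.001], [0.526, -0.248, 0.003]]
bottle [[0.794, -0.115, -0.001], [0.796, -0.118, -0.003]]
```

View pics/end.png

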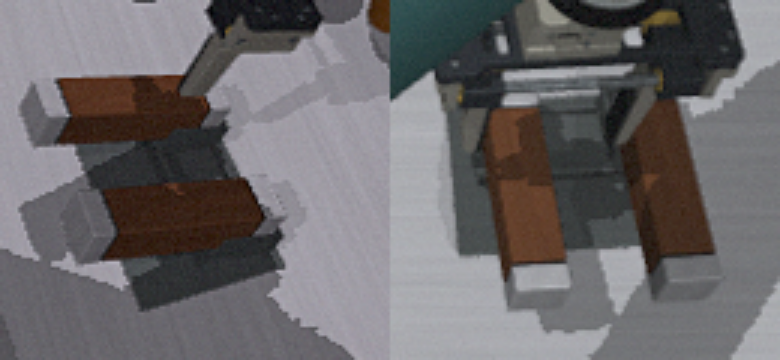

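The picture shows both mills lying flat in their channels, side px (120,110) and (170,220), with the gripper clear of them. Both middles are at x≈90 mm, and the glass, bowl and bottle haven't moved.

```bash
python3 -c "
from station import workorder; print(workorder.finish_job())"
```

```text
the job is handed in; nothing more can be done
None
```

Both mills lie in the steel rest, one in each channel, heavy end down at the stop; the glass, bowl and bottle were not moved, and I handed the job in just after 48 s of the 70 s allowed (the hand-in call returned no verdict).

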